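# Clear and pop the oiling hatch of the screw feed

## Robot

A 6-joint arm with a two-finger parallel gripper is mounted at the origin on the work surface. World frame = base frame: x ahead of the robot, y to its left, z up, the work surface at z = 0. Lengths are in mm, angles in rad, forces in N, time in s.
With the tool pointing down it reaches from about 350 to 975 mm from the base axis. Payload 7.1 kg.
Tool frame: the origin (TCP) lies on the front face of the gripper's body, between the roots of the fingers; the fingertips stand 80 mm ahead of it and the grasp point (between the pads) lies 61 mm ahead of it (env.tips_ahead is the distance from the TCP to the fingertips, in mm); z points along the fingers, y is the direction in which the jaws open and shut (so a half turn about z gives the same grasp; the last joint's range is limited). The gripper opens to 88 mm and grips with 3 to 60 N. Pads are 20 mm wide; open, the fingers measure 115 mm over their backs; the gripper's body (75 mm by 178 mm) begins 61 mm behind the grasp point.
Start: joints at [1.268, 0.423, 1.63, -0, 1.089, -0.019], TCP at [174.972, 599.992, 302.675] pointing down, gripper open.
Joint ranges: [-3, 3], [-0.9, 2.11], [0.09, 2.58], [-1.31, 4.45], [0.11, 2.69], [-2.54, 2.54]. Speed limits (rad/s): [2.39, 2.39, 3.01, 3.14, 3.14, 3.14].

## Interface

Orientations are given as a unit quaternion [x, y, z, w].
In Python, from station import env, set_gripper, viewer, workorder gives the robot as it stands. Calls block until the motion is done:
- env.reach(position, orientation): joint-space move of the TCP to a pose.
- env.move_l(position, rot=None, rate=150, f_stop=None): straight line of the TCP; rot=None keeps the orientation; rate is the mean speed in mm/s. With f_stop (N) it stops when the force on the tool has changed by that much, and returns True; else False.
- env.move_joints(angles): joint-space move.
- set_gripper(opening): finger opening in mm; the grip force is fixed at half the most; returns when the fingers have stopped.
- env.hold(seconds).
- env.ik(position, orientation): joint angles nearest the present ones, or None.
- env.read_state(): the state.
- viewer.camera(name): name is "scene" or "side" or "wrist"; returns the picture (384x512x3 uint8, blue, green, red); there is no depth.
- viewer.camera_params(name): a dict with "fx", "fy", "cx", "cy" (pixels), "pose" (4x4, takes a point from camera to world coordinates); the wrist camera has in their place "tool_from_camera" (4x4, takes a point from camera to tool coordinates, whose origin is the TCP and whose axes are the flange's). Camera axes: x right, y up, looking along -z (the intrinsics and any distortion apply to the point x, -y, -z); pixel columns grow to the right and rows downward; lengths in mm; the calibration is good to about 2 mm. A picture is of the moment at which its call begins: read the wrist's pose just before it. camera_params takes no time and is no camera call.
A pose or a line that the arm cannot do raises env.IKError and nothing moves.
- workorder.sign_off(): hands the job in, once; it reports no verdict.
The state is a dict: "time_s": time; "qpos": joint angles; "dq": joint speeds; "tau": joint torques, N m; "tool_pos": TCP position; "orientation": TCP orientation; "force": force on the tool from outside, world axes, zero at the start; "wrist_torque": the same for the moment, N m; "width": finger opening in mm.
Only numpy, scipy, OpenCV 4.12 (cv2) and the standard library are available. Lean on these libraries where they do the work, as an engineer would, in place of code of your own. Each camera call takes 0.05 s, during which the arm holds its last target. There are 200 camera calls.

## Task

The screw feed is due for oiling, but the honing stone has been left lying on its hatch. With closed fingertips, slide the stone flat along the deck, without lifting it, until it lies wholly on the solid deck beside the hatch; then push the hatch's thumb disc all the way down once and let it spring up. Leave the hatch standing open (pushing it down again would latch it shut), the stone on the deck, and everything else on the bench where it is.

Things in the scene. Friction and masses are not known exactly. Their poses are not given: they have to be found in the camera images.
- feed_deck (a point): Centre of the flat top (deck) of the fixed screw feed, an aluminium housing 130 (x) by 320 (y) by 55 mm high. x points to the back edge, where a brass screw runs along y at x = 50 mm, 26 mm high with its blocks; y towards the knob end. The hatch fills x -63 to 34, y -149 to -61 mm; a brass carriage, 31 mm high, stands from y = 80 to 130 mm and the knob beyond. The deck has no rims.
- hatch_press (a point): Centre of the flush thumb disc (26 mm across) on the hatch, where to push: x -45, y -105 mm from feed_deck when shut, axes then the same; moves with the hatch. The hatch is a steel flap 97 (x) by 88 (y) by 4 mm, its top flush with the deck when shut, hinged along its back (+x) edge, 79 mm from the disc.
- hatch (a joint): Hatch angle (rad): 0 latched shut, 1.1 open stop (front edge 86 mm above the deck), negative below flush. Push-push latch: at the disc it yields under 5 to 7 N, lets go about 7 mm down, stop at 9 mm (-0.115). As the finger rises the hatch follows it with a few newtons and its spring swings it open in about 1 s. Pushed to the bottom and let go again, it latches shut.
- latch_pin (a joint): Sideways position (m) of the hidden latch pin under the hatch: 0 while latched, about +0.006 as the hatch is released, about -0.006 once it stands open. It is at -0.003 or less with the hatch near shut only when an open hatch is pushed shut again.
- park (a point): Middle of the free solid deck beside the hatch, on its surface: x -20, y 0 mm from feed_deck, same axes. Free deck reaches from y = -58 to 78 mm and x = -65 to 40 mm of feed_deck.
- stone_center (a point): Centre of the loose honing stone, a plain grey block 65 mm (own x) by 28 mm (own y) by 22 mm high, about 0.1 kg, lying flat on the shut hatch, its long side roughly across the housing (along the feed's x); the point is 11 mm above its underside. z up.
- plug: Bystander: yew wood fipple plug standing upright, 22 mm across, 38 mm high, on the bench in front of the feed; origin at the centre of its underside.
- scribe: Bystander: bent steel scribe, 140 mm long, 6 mm thick, lying on the bench in front of the feed; origin under the shaft.
- tube: Bystander: pitted brass whistle tube, 270 mm long, 13 mm thick, lying on the bench behind the feed; origin under its middle.
- wax: Bystander: jar 48 mm across, 40 mm high, on the bench at the left; origin at the centre of its underside.
- brush: Bystander: bench brush lying on the bench at the right; origin under it.
- cork_block: Bystander: cork block 70 x 45 x 30 mm on the bench at the right; origin at the centre of its underside.
Things that resemble listed ones, but are neither listed nor needed, are in the scene too. Of the things like the part that bears stone_center, leave any that is pink; of the rest the larger one is meant.

How it is judged:
By the outcome, as a careful person would: the job done as asked, in the order asked, and still so for the second after the job is handed in, with the robot touching nothing.
It also fails if it takes over 45 s, if anything falls off the work surface, if the arm or the gripper's body presses on something with over 40 N, if the wrist force passes 120 N, or if a joint passes its speed limit or range.

## Working session

There is one attempt and no reset: what is moved stays moved. The work goes in short steps, each a Python script; the robot and the scene stay as the last script left them, time stands still between calls to the robot, and variables do not carry over. Pictures are saved under pics/ and viewed, about 8 in all and at most 12, crops included, and the job is handed in when it is done.

```bash
mkdir -p pics; ls; python3 - <<'E'
from station import env,set_gripper,viewer,workorder
import cv2,numpy as np
np.set_printoptions(precision=4,suppress=True)
for n in("scene","side","wrist"):
    print(n,viewer.camera_params(n))
for n in("scene","side"):
    cv2.imwrite(f"pics/{n}0.png",viewer.camera(n))
a=cv2.imread("pics/scene0.png");
cv2.imwrite("pics/scene0b.png",cv2.resize(a,(800,600),interpolation=cv2.INTER_CUBIC))
s=env.read_state();print(s["time_s"],s["tool_pos"],s["orientation"],env.tips_ahead)
E
```

```text
pics
scene {'fx': 349.9049922398834, 'fy': 349.9049922398834, 'cx': 257.7704475688291, 'cy': 188.46777598878793, 'pose': array([[  -0.078 ,   -0.8002,    0.5947, 1323.1335],
       [   0.9969,   -0.057 ,    0.054 ,  151.2056],
       [  -0.0093,    0.5971,    0.8021, 1129.7354],
       [   0.    ,    0.    ,    0.    ,    1.    ]])}
side {'fx': 473.12193117488266, 'fy': 473.12193117488266, 'cx': 253.27744272344873, 'cy': 188.78470089861563, 'pose': array([[   0.8984,    0.3088,   -0.3124,  132.1294],
       [  -0.4392,    0.6411,   -0.6294, -799.4236],
       [   0.0059,    0.7026,    0.7116, 1050.7995],
       [   0.    ,    0.    ,    0.    ,    1.    ]])}
wrist {'fx': 285.3152175802212, 'fy': 285.3152175802212, 'cx': 259.1539561229666, 'cy': 188.0291531434, 'tool_from_camera': array([[  0.0014,   0.9653,   0.2611,  71.1277],
       [  1.    ,  -0.0013,  -0.0004,   0.0963],
       [ -0.    ,   0.2611,  -0.9653, -81.8443],
       [  0.    ,   0.    ,   0.    ,   1.    ]])}
0.1 [174.8746 599.6223 301.9684] [ 0.1414  0.99   -0.0007 -0.0001] 80.0
```

View pics/scene0b.png

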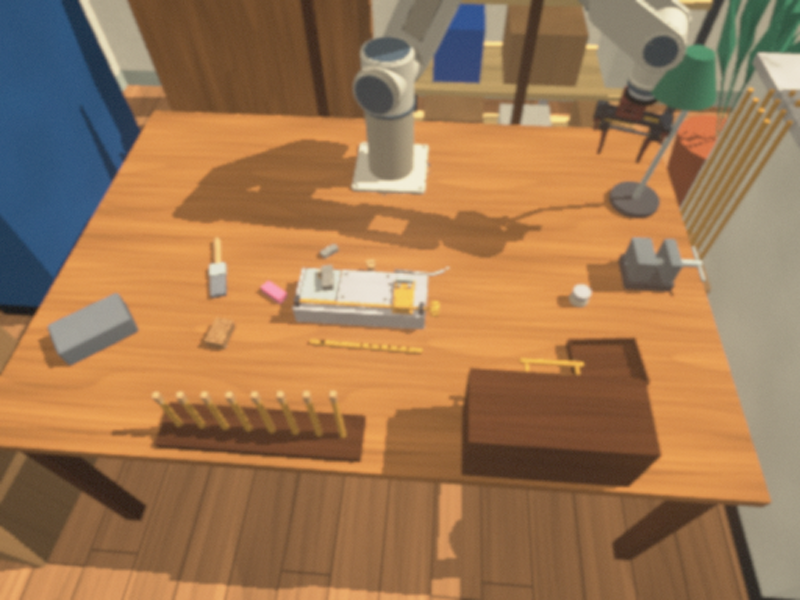

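View pics/side0.png

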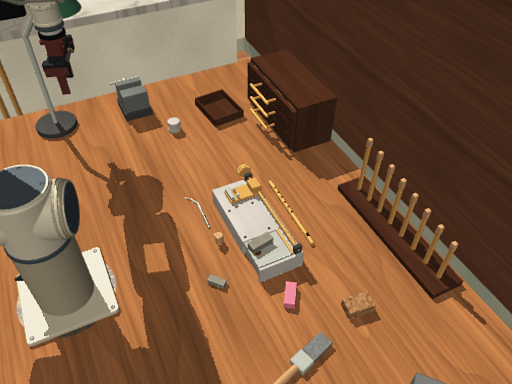

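Candidates for the stone: the grey block on the hatch (side 260,242; scene 327,277), a smaller grey block on the bench (side 217,283), and a pink block (side 290,295). By the description I choose the block on the hatch, and I'll check it in a close crop.

```bash
cat > h.py <<'E'
from station import env,set_gripper,viewer,workorder
import cv2,numpy as np
from scipy.spatial.transform import Rotation as R
np.set_printoptions(precision=2,suppress=True)
def ray(cam,uv,z,pose=None):
    p=viewer.camera_params(cam); P=p["pose"] if pose is None else pose
    d=P[:3,:3]@np.array([(uv[0]-p["cx"])/p["fx"],-(uv[1]-p["cy"])/p["fy"],-1])
    return P[:3,3]+d*(z-P[2,3])/d[2]
def wpose():
    s=env.read_state(); T=np.eye(4);T[:3,:3]=R.from_quat(s["orientation"]).as_matrix();T[:3,3]=s["tool_pos"]
    return T@viewer.camera_params("wrist")["tool_from_camera"]
E
python3 - <<'E'
from h import *
a=cv2.imread("pics/side0.png")[165:305,185:325]
cv2.imwrite("pics/side0c.png",cv2.resize(a,(600,600),interpolation=cv2.INTER_CUBIC))
for uv in[(217,283),(290,295)]: print(ray("side",uv,8))
print(ray("side",(260,242),66),ray("scene",(327*.64,277*.64),66))
E
```

```text
[ 354.92 -144.12    8.  ]
[ 507.56 -257.72    8.  ]
[ 493.93 -112.99   66.  ] [ 493.81 -112.81   66.  ]
```

View pics/side0c.png

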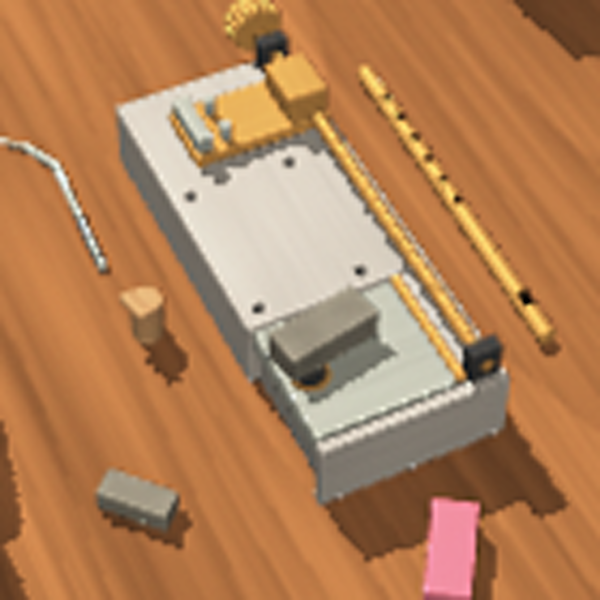

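The crop confirms it: the block on the hatch is grey and clearly larger than the grey one on the bench, and the disc shows just beside it. Next I estimate the feed frame and take a wrist view from above.

```bash
python3 - <<'E'
from h import *
f=lambda u,v:ray("side",(185+u/4.286,165+v/4.286),55)
A,B,C=f(118,107),f(318,440),f(507,372)
print(A,B,C,np.linalg.norm(A-B),np.linalg.norm(B-C))
yd=(A-B)[:2];yaw=np.arctan2(yd[1],yd[0])-np.pi/2
c=(A+C)/2;print("center",c,"yaw",yaw)
# two tool options
Rf=R.from_euler("z",yaw)
for k in range(4):
    q=(Rf*R.from_euler("z",k*np.pi/2)*R.from_euler("x",np.pi)).as_quat()
    p=c+Rf.apply([-20,-90,0]);p[2]=290
    print(k,env.ik(p,q))
E
```

```text
[458.91 129.07  55.  ] [ 459.18 -178.14   55.  ] [ 585.44 -183.57   55.  ] 307.2058347090003 126.37825633715856
center [522.17 -27.25  55.  ] yaw 0.0008973392739914932
0 [-0.25  0.28  1.88 -0.    0.98  1.32]
1 [-0.25  0.28  1.88 -0.    0.98 -0.25]
2 [-0.25  0.28  1.88  0.    0.98 -1.82]
3 None
```

```bash
python3 - <<'E'
from h import *
q=(R.from_euler("z",np.pi/2)*R.from_euler("x",np.pi)).as_quat()
set_gripper(0)
env.reach([500,-110,330],q)
P=wpose();np.save("P1.npy",P)
a=viewer.camera("wrist");cv2.imwrite("pics/w1.png",a)
cv2.imwrite("pics/w1b.png",cv2.resize(a,(800,600),interpolation=cv2.INTER_CUBIC))
s=env.read_state();print(s["time_s"],s["tool_pos"],s["width"])
E
```

```text
4.25 [ 500.19 -109.41  329.97] 0.41407710280869975
```

View pics/w1b.png

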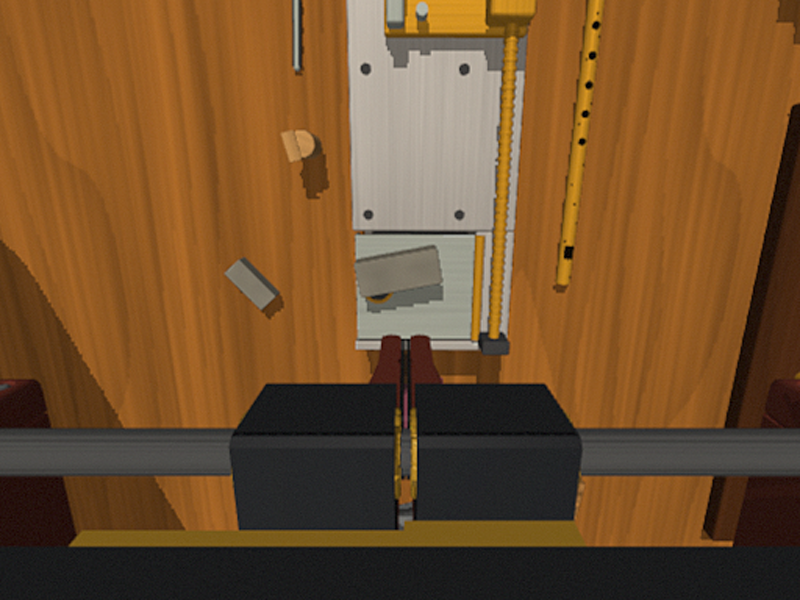

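The wrist view shows the hatch (357,235)–(475,340), the stone's top with corners at about (355,265), (434,246), (441,285) and (362,293), and the disc at (380,297), partly hidden by the stone.

```bash
python3 - <<'E'
from h import *
P=np.load("P1.npy")
w=lambda u,v,z:ray("wrist",(u*.64,v*.64),z,P)
for n,u,v in[("front/-y corner",357,350),("hatch +y front",356,234),("hatch +y back",474,234),("hatch -y front",357,341),("carriage base",386,40)]: print(n,w(u,v,55))
# dark edge band = side face; enlarge stone
a=cv2.imread("pics/w1.png")[140:228,215:325]
cv2.imwrite("pics/w1c.png",cv2.resize(a,(750,600),interpolation=cv2.INTER_CUBIC))
E
```

```text
front/-y corner [ 459.42 -184.73   55.  ]
hatch +y front [461.17 -85.16  55.  ]
hatch +y back [555.58 -84.92  55.  ]
hatch -y front [ 459.63 -176.49   55.  ]
carriage base [486.38  54.24  55.  ]
```

View pics/w1c.png

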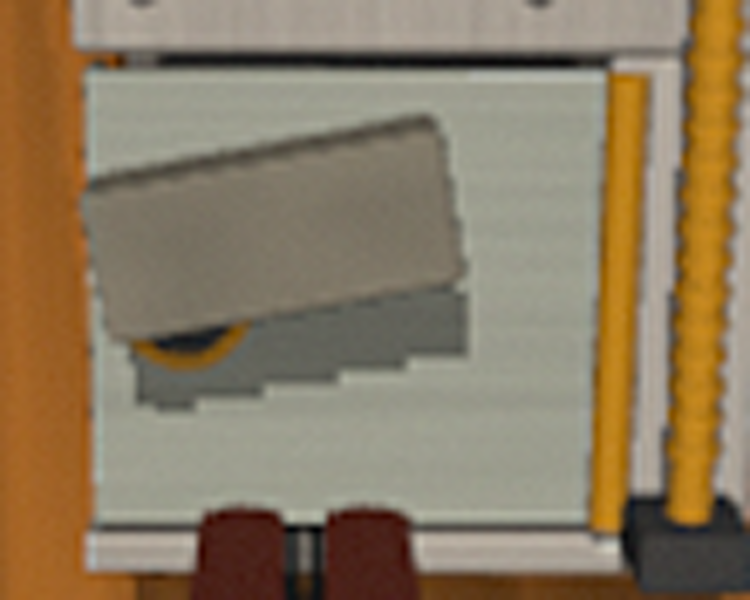

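```bash
cat >> h.py <<'E'
C=np.array([524.5,-25.,55.]);Y=-0.01;F=R.from_euler("z",Y)
tow=lambda p:C+F.apply(p); tof=lambda p:F.inv().apply(np.array(p)-C)
QT=(F*R.from_euler("z",np.pi/2)*R.from_euler("x",np.pi)).as_quat()
def tip(x,y,z): p=tow([x,y,z]); p[2]+=80; return p   # feed-frame fingertip target
E
python3 - <<'E'
from h import *
P=np.load("P1.npy")
w=lambda u,v,z:tof(ray("wrist",(215+u/6.818,140+v/6.818),z,P))
c=[w(*q,77) for q in[(85,200),(437,130),(462,275),(112,342)]]
for i in range(4): print(c[i],np.linalg.norm(c[i]-c[i-1]))
m=np.mean(c,0);d=c[1]-c[0]+c[2]-c[3];print("stone",m,"yaw",np.arctan2(d[1],d[0]))
print("disc bottom",w(185,370,55))
E
```

```text
[-61.16 -81.25  22.  ] 26.147766437336166
[  0.13 -68.11  22.  ] 62.679729595301204
[  5.35 -93.93  22.  ] 26.338252666988623
[ -56.76 -107.02   22.  ] 63.47695380748333
stone [-28.11 -87.58  22.  ] yaw 0.20948601708004902
disc bottom [ -45.04 -118.57    0.  ]
```

Sizes (63×26) and the disc's lower rim (feed y −118.6, expected −118) fit. The stone is at feed (−28, −88) with yaw 0.21. I push in +y, which turns it flush to the finger face, then slightly towards +x.

```bash
python3 - <<'E'
from h import *
env.reach(tip(-28,-128,60),QT)
print(env.move_l(tip(-28,-128,6),rate=80,f_stop=8), tof(env.read_state()["tool_pos"]))
print(env.move_l(tip(-28,-98,6),rate=50,f_stop=15))
print(env.move_l(tip(-24,-55,6),rate=50,f_stop=15))
s=env.read_state();print(s["time_s"],tof(s["tool_pos"]),s["force"])
P=wpose();np.save("P2.npy",P)
a=viewer.camera("wrist");cv2.imwrite("pics/w2.png",a)
cv2.imwrite("pics/w2b.png",cv2.resize(a,(800,600),interpolation=cv2.INTER_CUBIC))
E
```

```text
False [ -27.77 -128.05   86.19]
False
False
7.4667 [-23.96 -55.03  86.02] [ 0.13  0.64 -0.14]
```

View pics/w2b.png

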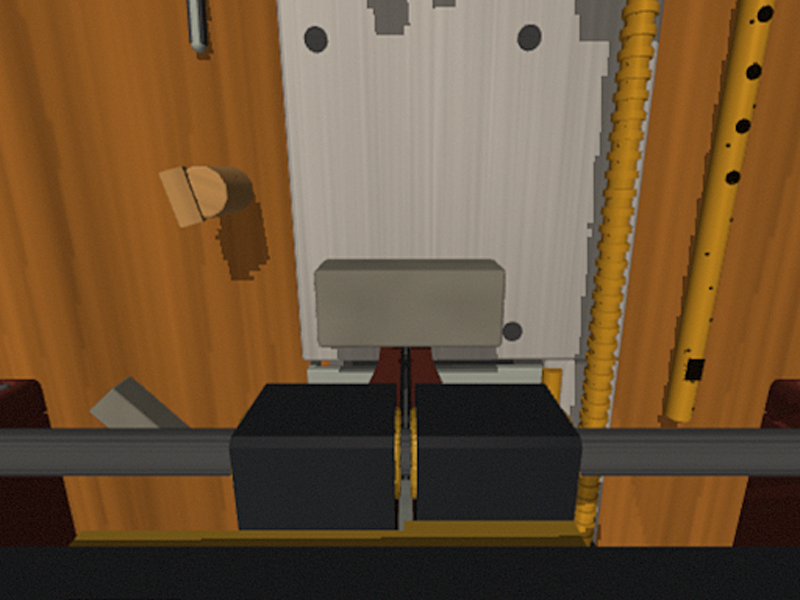

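The stone lies flush against the finger, square, and already past the hatch gap. I push it on to park, back off, lift, turn the wrist and verify.

```bash
python3 - <<'E'
from h import *
print(env.move_l(tip(-20,-22,6),rate=60,f_stop=15))
env.move_l(tip(-20,-34,6),rate=60)
env.move_l(tip(-20,-60,110),rate=200)
Q2=(F*R.from_euler("z",np.pi)*R.from_euler("x",np.pi)).as_quat()
env.reach(tip(-46,-105,60),Q2)
s=env.read_state();print(s["time_s"],tof(s["tool_pos"]),s["force"],s["width"])
P=wpose();np.save("P3.npy",P)
a=viewer.camera("wrist");b=viewer.camera("side")[165:305,185:325]
a=cv2.resize(a,(400,300));b=cv2.resize(b,(400,400),interpolation=cv2.INTER_CUBIC)
cv2.imwrite("pics/m3.png",np.hstack([np.pad(a,((0,100),(0,0),(0,0))),b]))
E
```

```text
False
10.725 [ -46.13 -104.78  139.55] [-0.61  0.14  0.77] 0.6549690093415647
```

View pics/m3.png

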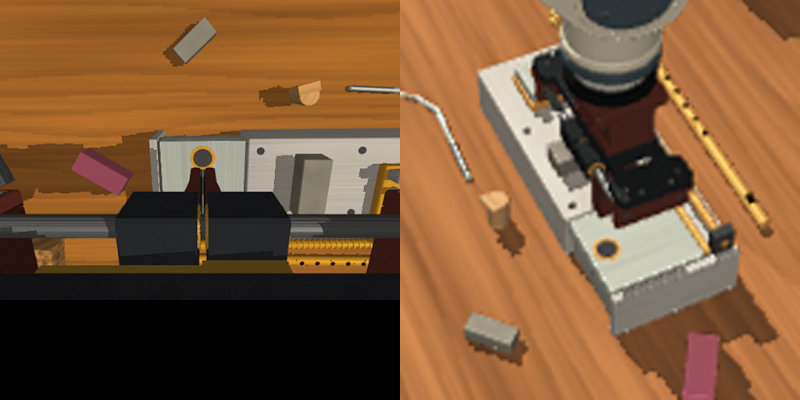

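The stone is now on the solid deck (wrist 296–332, 153–213) and the disc (203,158) is uncovered. I check the disc position in code, then press.

```bash
python3 - <<'E'
from h import *
P=np.load("P3.npy")
d=tof(ray("wrist",(203*1.28,158*1.28),55,P));print("disc",d,"stone",tof(ray("wrist",(296*1.28,153*1.28),77,P)),tof(ray("wrist",(332*1.28,155*1.28),77,P)))
assert np.hypot(d[0]+45,d[1]+105)<6
x,y=(d[0]-45)/2-1,(d[1]-105)/2
env.move_l(tip(x,y,6),rate=100)
hit=env.move_l(tip(x,y,-14),rate=20,f_stop=22)
s=env.read_state();print(hit,s["time_s"],tof(s["tool_pos"])-[0,0,80],s["force"])
if hit:
    env.hold(.15);s=env.read_state();print(tof(s["tool_pos"])-[0,0,80],s["force"])
    env.move_l(tip(x-10,y,190),rate=130)
    s=env.read_state();print(s["time_s"],s["force"])
    env.hold(.5)
    a=viewer.camera("wrist");b=viewer.camera("side")[165:305,185:325]
    a=cv2.resize(a,(400,300));b=cv2.resize(b,(400,400),interpolation=cv2.INTER_CUBIC)
    cv2.imwrite("pics/m4.png",np.hstack([np.pad(a,((0,100),(0,0),(0,0))),b]))
E
```

```text
disc [ -45.46 -104.02    0.  ] stone [-57.54 -17.25  22.  ] [-55.61  16.67  22.  ]
True 12.2833 [ -45.42 -104.65   -8.45] [-3.77  2.16 17.49]
[ -45.45 -104.61   -8.36] [-3.38  1.46 15.07]
14.1167 [0.79 0.16 0.53]
```

View pics/m4.png

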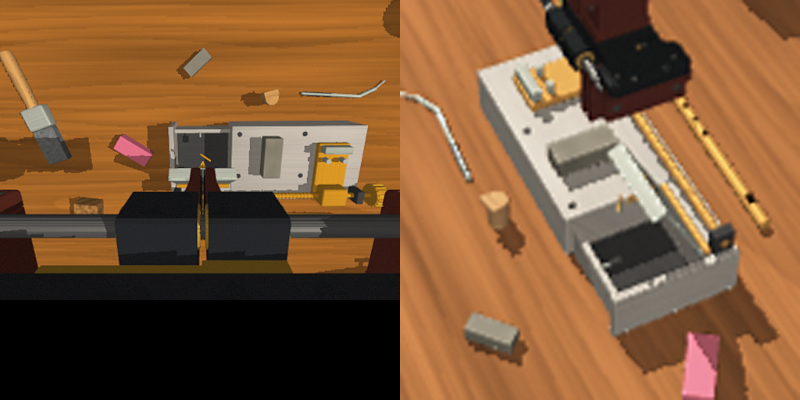

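The hatch stands open, the stone is on the deck clear of it, the bystanders haven't moved, and the arm is clear at about 190 mm above the deck.

```bash
python3 - <<'E'
from h import *
env.hold(.3);s=env.read_state();print(s["time_s"],s["force"],workorder.sign_off())
E
```

```text
the job is handed in; nothing more can be done
15.0167 [-1.2  -0.34 -0.58] None
```

The job is done and handed in at 15 s on the robot's clock.

- **Stone:** I slid it flat with closed fingertips from feed (−28, −88) to about (−24, 0) mm. It lies square and wholly on the solid deck, with its front end about 8 mm from the front edge. That position is only approximate: the two corners I measured gave its long sides as 34 mm apart rather than 28.
- **Hatch:** I pushed the thumb disc down once. It stopped on a firm contact 8.4 mm down at about 17 N, against a nominal stop of 9 mm, which is within the calibration error. I then lifted away and it sprang up.
- **Last checks:** The last pictures show the hatch standing open, the stone on the deck and the bystanders in view where they were. The wax jar was outside those pictures, but the arm did not go near it. The arm was clear, with no contact force beyond about 1 N of sensor noise. I did not read the latch pin directly, and no check failed.

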